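# Turn a shaft to its flat and hold a set collar on it for the screw driver

### The job

At the collar fixture, take the end of the upright shaft between the fingers and turn it until its milled flat faces the set-screw driver squarely, a finger closed on the flat to feel it. Then pick from the tray the collar that fits this shaft and has a set screw, slip it down over the shaft end with the screw head pointing straight at the driver bit, and hold it centred on the flat, level with the bit, with the screw's point kept gently pressed against the flat. Finish while still holding it like that, pressed on and not let go, and leave the other parts and tools where they lie.

Things in the scene. Friction and masses are not known exactly. Their poses are not given: they have to be found in the camera images.
- fixture: Fixed assembly fixture: grey base plate 18 mm thick; on it a black nest 110 mm square, a grey square flange bearing (86 mm wide, top 79 mm above the bench) from which the shaft stands upright, and the level set-screw driver. Origin on the shaft's axis at bench height; z up; x points level from shaft to driver. Plate spans x -95 to 305, y -130 to 130 mm.
- shaft_top (a point): Centre of the top of the steel shaft, 131 mm above the bench. Shaft 20 mm thick, 2 mm chamfer at the top, 52 mm of it free above the bearing. It turns about its upright axis without stops against a light drag (about 0.03 N m) and stays where it is left.
- flat: The milled flat on the shaft, 4 mm deep (16 mm across shaft and flat, 20 mm elsewhere), about 15 mm wide, 44 mm long: from 87 mm above the bench up to the shaft's top; only below it is the shaft round all about. Origin: middle of the flat's face, 6 mm from the axis, 109 mm above the bench; x points straight out of the flat, away from the axis, z up. Turns with the shaft.
- bit (a point): Tip of the driver's bit, 15 mm thick, 100 mm from the shaft's axis on the driver's level axis, 109 mm above the bench. Behind it, further from the shaft, the chuck and the 39 mm thick spindle, 142 to 300 mm from the shaft, highest point 130 mm; beside the spindle's far end stands a ball-knob lever, 125 mm high.
- collar: Set collar to fit: dark steel ring, 40 mm outside, bore 23 mm, 16 mm high, about 110 g, lying flat on the tray's floor, with a square-head set screw through its side at half height. Origin: centre of the bore at half height; z along the bore (up); x along the screw, towards its head. The head stands out to 31 mm from the origin.
- screw_point (a point): Point of the set screw (6 mm thick) inside the bore, 7.2 mm from its centre, half-way up: the collar goes over the shaft only with the screw over the flat, then with 1.2 mm of play between point and flat. Pushing the collar level, away from the driver, brings the point onto the flat; a push of 2 to 15 N is right.
- screw (a point): Outer end of the collar's square screw head (9 mm square), 31 mm from the bore's centre, at half height.
- tray: Shallow cardboard tray, fixed, 340 x 160 x 30 mm, walls and floor 4 mm; origin under its centre, x along its length. Collar, spacer and large collar lie in it in a row along its length, about 95 mm apart, in any order.
- spacer: Plain spacer ring in the tray, same size as the collar (40 mm, bore 23 mm, 16 mm high) but with no screw. Not to be used or moved. Origin: centre of the bore at half height.
- big_collar: Larger set collar in the tray with a screw, 52 mm outside, bore 33 mm, 18 mm high: too big for this shaft. Not to be used or moved. Origin: centre of the bore at half height.
- wrench: Steel wrench lying on the bench between fixture and tray, about 180 mm long. Leave alone.
- screwdriver: Screwdriver lying on the bench beside the tray. Leave alone.
Not all that is in view belongs to the job. Leave any pink or yellow look-alike of the collar alone.

How it is judged (in metres and radians):
On the way, in this order (a step that is already met when the one before it is completed fails the run):
1. the shaft is turned so that its flat faces the driver within 0.15 rad, a finger closed on the flat (over 2 N) (angle between the x axis of flat and the x axis of fixture, either way round below 0.15 rad and x of flat in the frame of fixture above 0 m and contact force between the fingers and flat above 2 N), for 0.2 s.
2. the collar is picked up out of the tray (height (world z) of collar above 0.05 m and contact force between the fingers and collar above 1 N), for 0.1 s.
At the end, for the whole second after the job is handed in: The fingers still hold the collar (over 2 N) round the shaft, still and level (within 0.15 rad), its middle within 4 mm of the flat's middle height; flat and screw both point at the driver within 0.15 rad; the screw's point presses on the flat with 1 to 25 N (angle between the x axis of each of flat, collar and the x axis of fixture, either way round below 0.15 rad and x of flat in the frame of fixture above 0 m and x of screw in the frame of flat above 0.01 m and x of collar in the frame of flat between -0.012 and 0 m and y of collar in the frame of flat between -0.004 and 0.004 m and z of collar in the frame of flat between -0.004 and 0.004 m and angle between collar's own z axis and vertical below 0.15 rad and contact force between collar and flat between 1 and 25 N and contact force between the fingers and collar above 2 N and linear speed of collar below 0.02 m/s); the arm keeps its last pose, push and grip.
It fails at once if another part in the tray or a tool on the bench is shifted by more than 30 mm (distance of any of spacer, big_collar, wrench, screwdriver from where it was at the start of the episode above 0.03 m).
It also fails if it takes over 66 s, if anything falls off the work surface, if the arm or the gripper's body presses on something with over 40 N, if the wrist force passes 120 N, or if a joint passes its speed limit or range.

### The arm

A 7-joint arm with a two-finger parallel gripper is mounted at the origin on the work surface. World frame = base frame: x ahead of the robot, y to its left, z up, the work surface at z = 0. Lengths are in m, angles in degrees, forces in N, time in s.
With the tool pointing down it reaches from about 0.4 to 0.9 m from the base axis. Payload 5.5 kg.
Tool frame: the origin (TCP) lies midway between the tips of the shut fingers; the grasp point (between the pads) lies ctrl.grip_point_offset behind it (ctrl.grip_point_offset is the distance from the TCP to the grasp point, in m); z points along the fingers, y is the direction in which the jaws open and shut (so a half turn about z gives the same grasp; the last joint's range is limited). The gripper opens to 92 mm and grips with 3 to 60 N. Pads are 19 mm wide; open, the fingers measure 130 mm over their backs; the gripper's body (75 mm by 190 mm) begins 47 mm behind the grasp point.
Start: joints at [79.996, 28.699, -24.465, 88.831, 12.651, 65.22, -12.049], TCP at [0.276, -0.589, 0.227] pointing down, gripper open.
Joint ranges: [-164.97, 164.97], [-17.58, 116.51], [-87.97, 89.64], [11.32, 138.91], [-80.73, 260.73], [10.89, 115.49], [-147.41, 147.41]. Speed limits (degrees/s): [147.25, 147.25, 180, 180, 180, 180, 180].

### API

Orientations are given as [roll, pitch, yaw] about the fixed x, y, z axes, in that order (R = Rz(yaw) Ry(pitch) Rx(roll)).
In Python, from plant import ctrl gives the robot as it stands. Calls block until the motion is done:
- ctrl.movep(position, orientation): joint-space move of the TCP to a pose.
- ctrl.servo_line(position, frame=None, vel=0.15): straight line of the TCP; frame=None keeps the orientation; vel is the mean speed in m/s.
- ctrl.set_joints(angles): joint-space move.
- ctrl.set_gripper(opening): finger opening in m; the grip force is fixed at half the most; returns when the fingers have stopped.
- ctrl.sleep(seconds).
- ctrl.solve_ik(position, orientation): joint angles nearest the present ones, or None.
- ctrl.get_obs(): the state.
- ctrl.capture(name): name is "scene" or "side" or "wrist"; returns a dict with "pixels" (400x640x3 uint8, red, green, blue), "vfov" (degrees; the focal length in pixels is half the picture's height over the tangent of half this angle, whatever the lens; pixels are square), "cx", "cy" (the principal point, pixels), "eye" and "rotation" of the camera in the world; the wrist camera has in their place "mount" (4x4, takes a point from camera to tool coordinates, whose origin is the TCP and whose axes are the flange's). Camera axes: x right, y down, z forward; pixel columns grow to the right and rows downward; lengths in m; the calibration is good to about 2 mm. A picture is of the moment at which its call begins: read the wrist's pose just before it. There is no depth.
A pose or a line that the arm cannot do raises ctrl.IKError and nothing moves.
- ctrl.sign_off(): hands the job in, once; it reports no verdict.
Trained networks look in a picture, given as the dict that the camera call returned (one of the last four; its "shot" number tells which), for a name from the list of things; names that differ only in an ending like _2 or _b are one class to them, and where a whole thing is asked for, a point or a joint stands for the part that bears it (a point fixed in the world has none). Each returns a list of dicts, best first, with "p" (0 to 1); they miss things now and then, are a little off and sometimes report something else, mostly with a low value. They report only what shows in the picture. A call takes as long as a camera call. They do not tell look-alikes from the thing itself.
- ctrl.recognise(picture, name): "point" ([x, y, z] in m, in the coordinates of the camera as it stood for that picture, good to about 4 mm: the middle of the surface that is visible of it).
- ctrl.trace(picture, name): "region" (400x640 bool, what is visible of it).
- ctrl.landmark_of(picture, name): "point" ([x, y, z] in m, in the coordinates of the camera as it stood for that picture, good to about 4 mm: a listed point, or the origin of a listed thing).
The state is a dict: "t": time; "joint_positions": joint angles; "dq": joint speeds; "tau": joint torques, N m; "tool_pos": TCP position; "ee_rot": TCP orientation; "wrist_force": force on the tool from outside, world axes, zero at the start; "wrist_torque": the same for the moment, N m; "grip_width": finger opening in m.
Only numpy, scipy, OpenCV 4.12 (cv2) and the standard library are available. Lean on these libraries where they do the work, as an engineer would, in place of code of your own. Each camera call takes 0.05 s, during which the arm holds its last target.

## Working session

There is one attempt and no reset: what is moved stays moved. The work goes in short steps, each a Python script; the robot and the scene stay as the last script left them, time stands still between calls to the robot, and variables do not carry over. Pictures are saved under pics/ and viewed, and the job is handed in when it is done.

```bash
ls; mkdir -p pics; cat > h.py <<'E'
import numpy as np, cv2
from plant import ctrl
from scipy.spatial.transform import Rotation as R
def save(p,name,crop=None,s=1):
    im=p["pixels"][:,:,::-1]
    if crop: im=im[crop[1]:crop[3],crop[0]:crop[2]]
    if s!=1: im=cv2.resize(im,None,fx=s,fy=s,interpolation=cv2.INTER_CUBIC)
    cv2.imwrite(f"pics/{name}.png",im)
def tool():
    o=ctrl.get_obs(); return np.array(o["tool_pos"]),o["ee_rot"]
def cam(p,tp=None):
    if "mount" in p:
        T=np.eye(4);T[:3,3]=tp[0];T[:3,:3]=R.from_euler('xyz',tp[1],degrees=True).as_matrix()
        M=T@np.array(p["mount"]);return M[:3,3],M[:3,:3]
    return np.array(p["eye"]),np.array(p["rotation"])
def f(p): return 200/np.tan(np.radians(p["vfov"])/2)
def pix2plane(p,uv,z,tp=None):
    e,r=cam(p,tp);d=r@np.array([(uv[0]-p["cx"])/f(p),(uv[1]-p["cy"])/f(p),1]);return e+d*(z-e[2])/d[2]
def proj(p,X,tp=None):
    e,r=cam(p,tp);c=r.T@(np.array(X)-e);return c[0]/c[2]*f(p)+p["cx"],c[1]/c[2]*f(p)+p["cy"]
def w(p,pt,tp=None):
    e,r=cam(p,tp);return e+r@np.array(pt)
E
python3 - <<'E'
from h import *
o=ctrl.get_obs();print(o, ctrl.grip_point_offset)
for n in ["scene","side","wrist"]:
    tp=tool();p=ctrl.capture(n);save(p,n+"0")
    print(n,{k:v for k,v in p.items() if k!="pixels"})
    for th in ["fixture","shaft_top","flat","bit","collar","screw","screw_point","tray","spacer","big_collar"]:
        for d in ctrl.landmark_of(p,th)[:3]:print(n,th,round(d["p"],2),np.round(w(p,d["point"],tp),4),np.round(proj(p,w(p,d["point"],tp),tp)))
print(ctrl.get_obs()["t"])
E
```

```text
pics
{'t': 0.0, 'joint_positions': array([ 79.99684979,  28.75517445, -24.45337204,  88.89171263,
        12.65100071,  65.21824329, -12.04963631]), 'dq': array([ 0.00780186, -0.06242794,  0.05069606,  0.00937669, -0.03464847,
        0.06557011,  0.06492545]), 'tau': array([-6.79521463e-05, -5.66583109e+01, -5.81596211e+00, -2.79107004e+01,
       -6.87795784e-02,  3.09003959e-02,  2.09550594e-04]), 'tool_pos': array([ 0.27522585, -0.588085  ,  0.22566169]), 'ee_rot': array([-1.79888434e+02, -4.39213127e-03,  2.50863108e+01]), 'wrist_force': array([0.00186178, 0.17660433, 0.03698377]), 'wrist_torque': array([-0.01818599, -0.02557336,  0.05507278]), 'grip_width': 0.0918308087965429} 0.0188
scene {'vfov': 56.528006539098016, 'cx': 319.9830038805415, 'cy': 206.08933730782667, 'eye': array([ 1.25328279, -0.20884564,  0.78092542]), 'rotation': array([-133.54083954,   -0.26641078,   85.03488977]), 'shot': 1}Traceback (most recent call last):
  File "<stdin>", line 7, in <module>
  File "h.py", line 20, in proj
    e,r=cam(p,tp);c=r.T@(np.array(X)-e);return c[0]/c[2]*f(p)+p["cx"],c[1]/c[2]*f(p)+p["cy"]
                                               ~^^^
IndexError: invalid index to scalar variable.
```

```bash
sed -i 's/return np.array(p\["eye"\]),np.array(p\["rotation"\])/return np.array(p["eye"]),R.from_euler("xyz",p["rotation"],degrees=True).as_matrix()/' h.py
python3 - <<'E'
from h import *
for n in ["scene","side","wrist"]:
    tp=tool();p=ctrl.capture(n);save(p,n+"0")
    print(n,{k:v for k,v in p.items() if k!="pixels"})
    for th in ["fixture","shaft_top","flat","bit","collar","screw","tray","spacer","big_collar"]:
        for d in ctrl.landmark_of(p,th)[:3]:print(n,th,round(d["p"],2),np.round(w(p,d["point"],tp),4),np.round(proj(p,w(p,d["point"],tp),tp)))
print(ctrl.get_obs()["t"])
E
```

```text
scene {'vfov': 56.528006539098016, 'cx': 319.9830038805415, 'cy': 206.08933730782667, 'eye': array([ 1.25328279, -0.20884564,  0.78092542]), 'rotation': array([-133.54083954,   -0.26641078,   85.03488977]), 'shot': 2}
scene fixture 0.61 [0.551  0.0933 0.0032] [403. 229.]
scene shaft_top 0.73 [0.5497 0.0952 0.1307] [411. 195.]
scene flat 0.49 [0.55   0.0865 0.1127] [407. 200.]
scene bit 0.88 [0.4507 0.1156 0.1031] [407. 179.]
scene collar 0.75 [ 0.7662 -0.3622  0.0125] [235. 305.]
scene collar 0.68 [ 0.5359 -0.2689  0.0021] [276. 233.]
scene collar 0.52 [ 0.767  -0.2631  0.0112] [278. 302.]
scene screw 0.65 [ 0.7921 -0.2836  0.0102] [269. 313.]
scene screw 0.62 [ 0.6034 -0.249   0.0123] [283. 248.]
scene screw 0.6 [ 0.7481 -0.1281  0.0107] [334. 292.]
scene tray 0.67 [ 0.5332 -0.2699  0.0049] [275. 231.]
scene spacer 0.48 [ 0.5368 -0.2696  0.0101] [275. 231.]
scene big_collar 0.7 [ 0.4402 -0.2839  0.0119] [270. 207.]
side {'vfov': 56.98775907192339, 'cx': 321.9923144943591, 'cy': 199.99747151443168, 'eye': array([ 0.39834091, -0.71136264,  0.58804449]), 'rotation': array([-129.2101071
[... 562 characters left out ...]
.4301  0.0053] [429. 335.]
side tray 0.84 [ 5.359e-01 -2.683e-01 -2.000e-04] [325. 282.]
side tray 0.55 [0.451 0.118 0.11 ] [251. 143.]
side spacer 0.63 [ 0.5396 -0.2682  0.0087] [326. 279.]
side big_collar 0.64 [ 0.4405 -0.2813  0.0112] [278. 294.]
wrist {'vfov': 58.60475684433704, 'cx': 325.5217665010035, 'cy': 201.91750550317477, 'mount': array([[ 2.26895732e-04, -9.64867135e-01, -2.62738197e-01,
         6.95076632e-02],
       [ 9.99999963e-01,  1.78893243e-04,  2.06622079e-04,
         2.90050094e-04],
       [-1.52360765e-04, -2.62738234e-01,  9.64867140e-01,
        -1.57339274e-01],
       [ 0.00000000e+00,  0.00000000e+00,  0.00000000e+00,
         1.00000000e+00]]), 'shot': 4}
1.6
```

View pics/scene0.png

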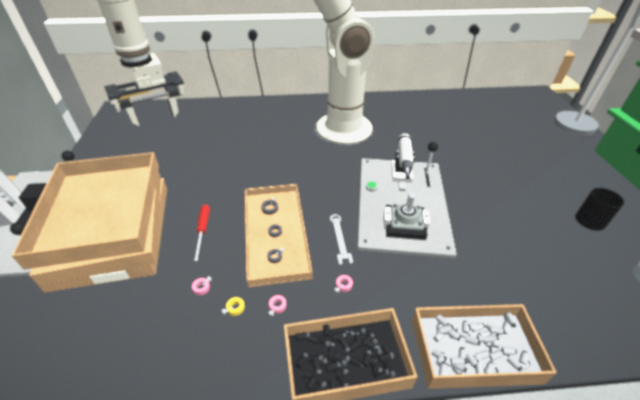

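View pics/side0.png

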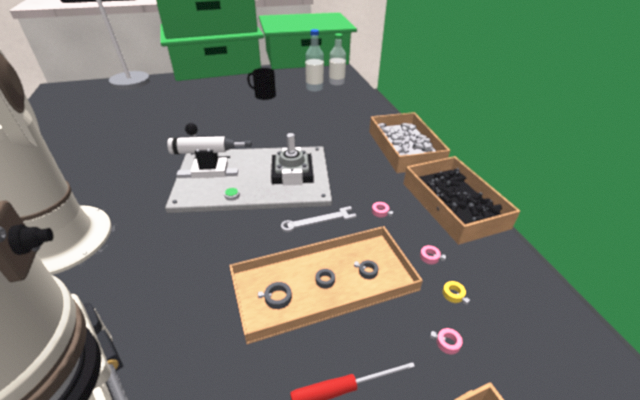

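View pics/wrist0.png

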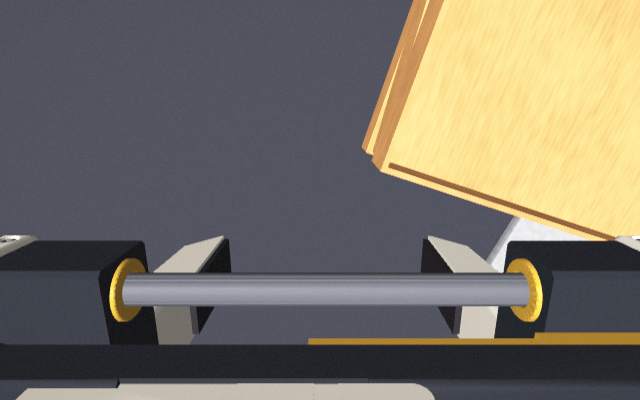

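```bash
python3 - <<'E'
from h import *
for z in (0.25,0.1):
  for y in range(-180,180,30):
    j=ctrl.solve_ik([0.55,0.095,z],[180,0,y]); print(z,y,None if j is None else np.round(j))
ctrl.movep([0.55,0.095,0.26],[180,0,-13])
tp=tool();p=ctrl.capture("wrist");save(p,"w1")
print(tp)
for th in ["fixture","shaft_top","flat","bit"]:
    for d in ctrl.landmark_of(p,th)[:2]:print(th,round(d["p"],2),np.round(w(p,d["point"],tp),4),np.round(proj(p,w(p,d["point"],tp),tp)))
r=ctrl.trace(p,"flat");print(len(r))
save(p,"w1c",(220,80,420,280),4)
print(ctrl.get_obs()["t"], ctrl.get_obs()["joint_positions"])
E
```

```text
0.25 -180 [ 43.  43. -83. 100.  44.  78.  41.]
0.25 -150 [ 40.  35. -74. 100.  36.  73.  77.]
0.25 -120 [ 40.  35. -74. 100.  36.  73. 107.]
0.25 -90 [ 40.  35. -74. 100.  36.  73. 137.]
0.25 -60 [ -52.   22.   50.  103.  -18.   64. -146.]
0.25 -30 [ -34.   17.   26.  102.   -8.   62. -125.]
0.25 0 [  37.   31.  -67.  100.   30.   70. -128.]
0.25 30 [  39.   34.  -72.  100.   34.   72. -101.]
0.25 60 [ 40.  35. -74. 100.  35.  72. -72.]
0.25 90 [ 41.  37. -76. 100.  37.  74. -44.]
0.25 120 [ 42.  39. -79. 100.  40.  75. -16.]
0.25 150 [ 42.  41. -81. 100.  41.  77.  13.]
0.1 -180 [ 26.  37. -51. 107.  36.  53.  48.]
0.1 -150 [ 38.  53. -75. 107.  56.  68.  63.]
0.1 -120 [ 38.  53. -75. 107.  56.  68.  93.]
0.1 -90 [ 38.  53. -75. 107.  56.  68. 123.]
0.1 -60 [ -35.   29.   29.  109.  -19.   46. -146.]
0.1 -30 [ -23.   27.   14.  109.   -9.   45. -125.]
0.1 0 [  23.   35.  -46.  108.   32.   51. -129.]
0.1 30 [  24.   36.  -49.  107.   34.   52. -100.]
0.1 60 [ 25.  36. -49. 107.  34.  52. -70.]
0.1 90 [ 25.  36. -49. 107.  34.  52. -41.]
0.1 120 [ 26.  37. -51. 107.  36.  53. -12.]
0.1 150 [ 27.  38. -53. 107.  37.  54.  17.]
(array([0.55027016, 0.09395213, 0.25982456]), array([ 1.79973654e+02,  5.59777800e-03, -1.30829999e+01]))
fixture 0.71 [ 0.5476  0.0967 -0.0011] [323. 169.]
shaft_top 0.71 [0.5477 0.0917 0.1346] [328. 196.]
flat 0.61 [0.5536 0.0919 0.1043] [326. 181.]
1
4.5083 [  34.6712508    27.35280219  -62.281223     99.35584127   25.78903461
   69.1944431  -137.49812547]
```

View pics/w1.png

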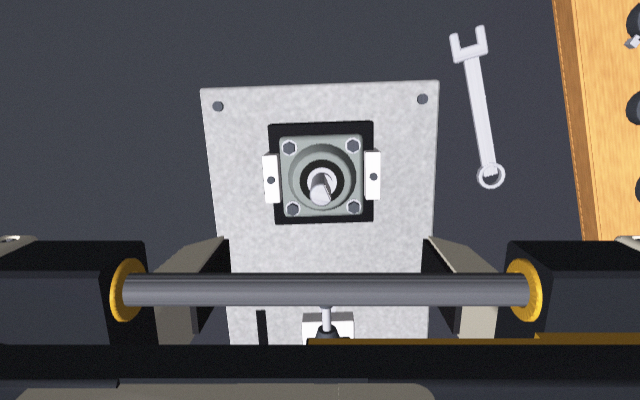

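```bash
python3 - <<'E'
import cv2
im=cv2.imread("pics/w1.png")[130:240,260:390]
cv2.imwrite("pics/w1d.png",cv2.resize(im,None,fx=6,fy=5.4,interpolation=cv2.INTER_CUBIC))
im=cv2.imread("pics/side0.png")[120:190,250:340]
cv2.imwrite("pics/s0d.png",cv2.resize(im,None,fx=8,fy=8,interpolation=cv2.INTER_CUBIC))
im=cv2.imread("pics/scene0.png")[180:250,370:450]
cv2.imwrite("pics/sc0d.png",cv2.resize(im,None,fx=8,fy=8,interpolation=cv2.INTER_CUBIC))
E
```

```text
(no output)
```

View pics/w1d.png

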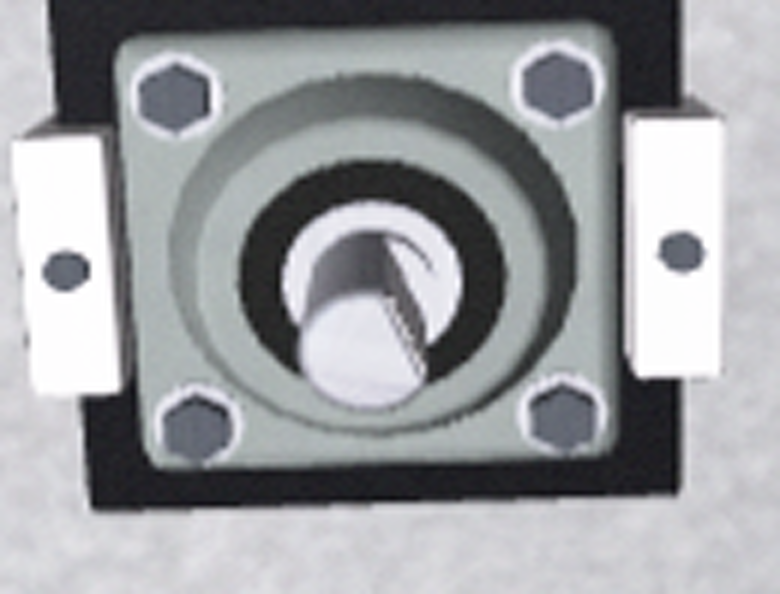

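View pics/s0d.png

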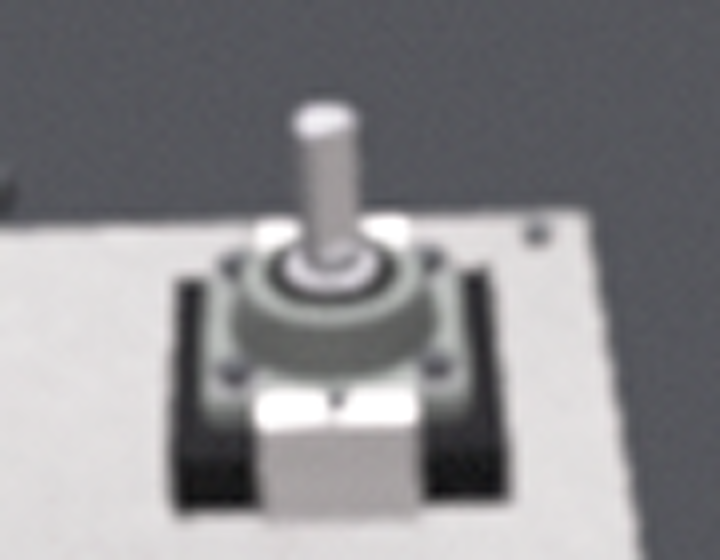

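View pics/sc0d.png

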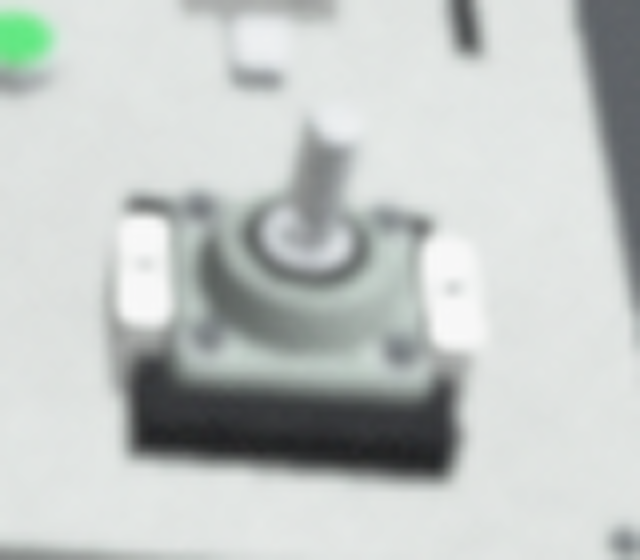

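```bash
python3 - <<'E'
import h; from h import *
# subpixel corners from saved pic; recreate cam dict
p=ctrl.capture("wrist");tp=tool()
im=p["pixels"]
g=cv2.cvtColor(im,cv2.COLOR_RGB2GRAY)
A=pix2plane(p,(201,89),.018,tp);B=pix2plane(p,(438,81),.018,tp)
print("plate corners",A,B,np.linalg.norm(A-B))
v=B-A;print("fixture x dir",np.degrees(np.arctan2(v[1],v[0]))-90, )
# refine far edge via column gradient
us=np.arange(230,410,5);pts=[]
for u in us:
    col=g[70:110,u].astype(float);d=np.diff(cv2.GaussianBlur(col[:,None],(1,5),1).ravel());i=d.argmax();pts.append((u,70.5+i))
pts=np.array(pts);k=np.polyfit(pts[:,0],pts[:,1],1);print(k,np.abs(np.polyval(k,pts[:,0])-pts[:,1]).max())
A2=pix2plane(p,(205,np.polyval(k,205)),.018,tp);B2=pix2plane(p,(435,np.polyval(k,435)),.018,tp);v=B2-A2
print("fix dir edge",np.degrees(np.arctan2(v[1],v[0]))-90)
C=pix2plane(p,(260+385/6,130+300/5.4),.131,tp);D=pix2plane(p,(260+425/6,130+375/5.4),.131,tp)
v=D-C; print("flat chord",C,D,np.linalg.norm(v)); 
a=np.degrees(np.arctan2(v[1],v[0])); print("normal options",a+90,a-90)
# top face centre; left edge pixel
L=pix2plane(p,(260+298/6,130+350/5.4),.131,tp);Bm=pix2plane(p,(260+370/6,130+408/5.4),.131,tp);T=pix2plane(p,(260+355/6,130+292/5.4),.131,tp);print("L,bottom,top",L,Bm,T)
print(ctrl.get_obs()["t"])
E
```

```text
plate corners [0.66389966 0.20405878 0.018     ] [ 0.61494351 -0.04398817  0.018     ] 0.25283195391561325
fixture x dir -191.1647716267012
[-3.52380952e-02  9.44936508e+01] 0.5412698412698944
fix dir edge -191.08624046176624
flat chord [0.55585528 0.09363775 0.131     ] [0.54309859 0.09090996 0.131     ] 0.013045079538070629
normal options -77.93010593352264 -257.93010593352267
L,bottom,top [0.55091417 0.10711106 0.131     ] [0.53967529 0.09953485 0.131     ] [0.55799363 0.09735792 0.131     ]
4.5583
```

```bash
python3 - <<'E'
from h import *
ctrl.set_gripper(0.06)
ctrl.movep([0.5485,0.0955,0.19],[180,0,-168])
tp=tool();print(tp,ctrl.get_obs()["t"],np.round(ctrl.get_obs()["joint_positions"]))
p=ctrl.capture("wrist");save(p,"w2")
ctrl.servo_line([0.5485,0.0955,0.098])
o=ctrl.get_obs();print(o["t"],o["tool_pos"],o["wrist_force"])
p=ctrl.capture("side");save(p,"s2",(220,80,380,200),5)
E
```

```text
(array([0.54855722, 0.09551859, 0.19006437]), array([-1.79997721e+02,  6.48408791e-03, -1.68021295e+02])) 8.0833 [ 40.  41. -74. 104.  43.  70.  54.]
8.9 [0.54893415 0.09607456 0.09864362] [ 0.3603546  -0.08894371 -0.1163516 ]
```

View pics/w2.png

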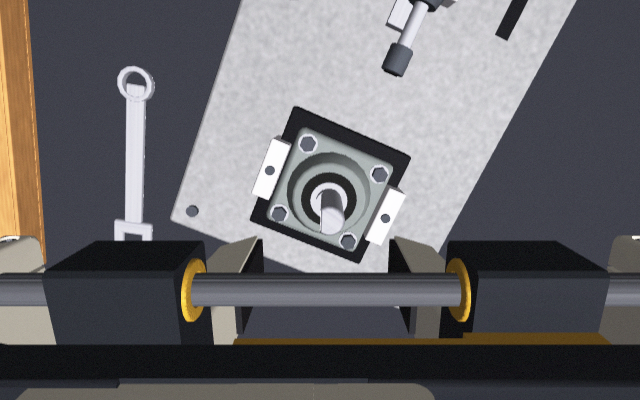

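View pics/s2.png

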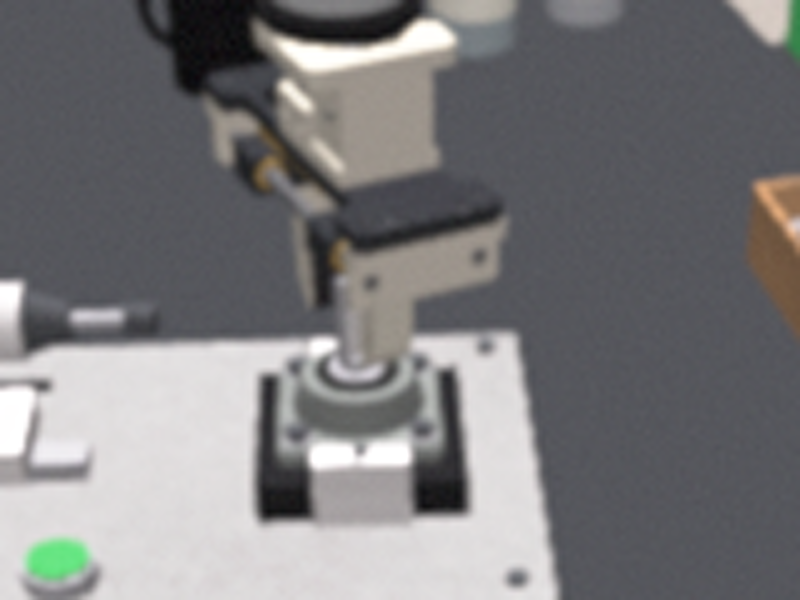

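```bash
python3 - <<'E'
from h import *
o=ctrl.get_obs();print(o["t"])
p=ctrl.capture("side");tp=tool()
Rm=R.from_euler('xyz',tp[1],degrees=True).as_matrix()
for s in (-1,0,1): print(s,proj(p,tp[0]+Rm@[0,s*0.03,0]))
for X in ([.5485,.0955,.131],[.5485,.0955,.085]): print(proj(p,X))
# crop coordinates
g=cv2.cvtColor(p["pixels"],cv2.COLOR_RGB2GRAY)
print(g[130:154:3,280:308])
q=ctrl.capture("wrist");save(q,"w3")
for c in ("scene",):
    q=ctrl.capture(c);save(q,"sc3",(340,130,480,270),5)
E
```

```text
8.95
-1 (np.float64(295.6593773122389), np.float64(151.19946813958242))
0 (np.float64(290.7666336165541), np.float64(145.64542973298202))
1 (np.float64(286.08185361595423), np.float64(140.32746303205863))
(np.float64(289.9524238368121), np.float64(134.7268283616778))
(np.float64(290.71814053449935), np.float64(150.53551464292954))
[[122 101  65  39  35  42  73 100 117 124 125 115  95  94 105 116 122 126
  136 144 146 146 148 152 150 151 150 150]
 [123 120  88  47  35  38  57  87 116 133 141 144 148 149 149 149 147 150
  150 150 148 149 150 149 151 150 149 148]
 [118 129 104  56  30  41  86 145 166 155 149 148 132 104  96 114 135 147
  151 150 150 151 149 150 151 151 152 149]
 [100 117 102  57  35  38  68  95 116 127 140 149 150 148 150 152 147 149
  148 150 147 145 136 124 115 106  99  95]
 [ 87  84  84  82  82  84  90 105 125 142 153 147 140 138 143 147 148 148
  147 147 148 145 123  92  87  87  88  87]
 [ 87  86  84  86  85  83  87 101 117 140 151 148 139 135 143 148 148 147
  148 147 150 144 123  95  90  89  88  88]
 [186 190 229 249 251 248 233 181 131 136 152 150 142 134 143 147 147 147
  148 148 148 151 168 198 216 218 219 219]
 [165 182 205 199 156 135 160 159 128 135 164 172 157 135 132 135 133 125
  117 128 149 156 142 128 137 171 204 219]]
```

View pics/w3.png

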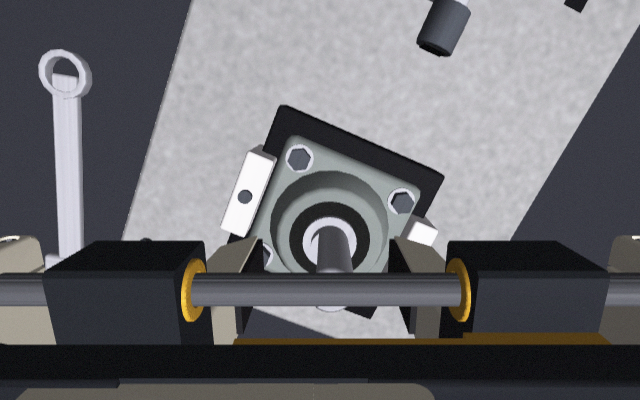

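View pics/sc3.png

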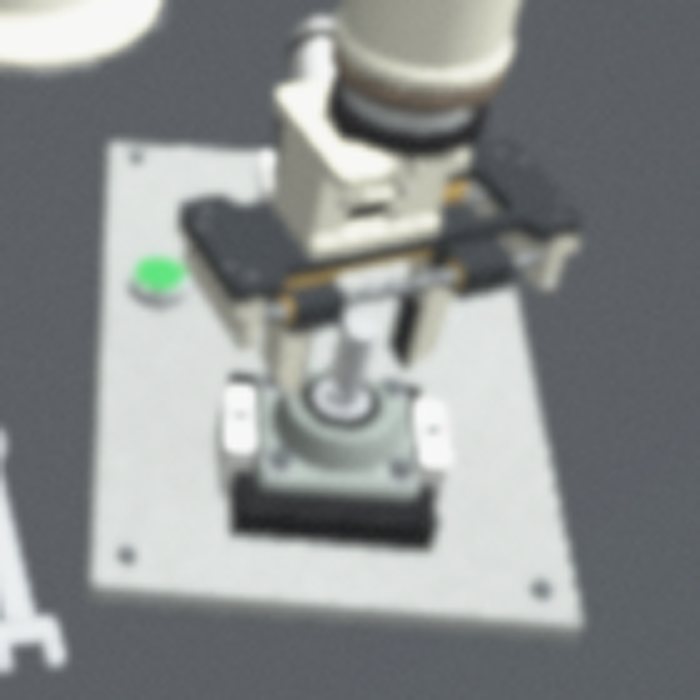

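```bash
python3 - <<'E'
from h import *
ctrl.set_gripper(0.0)
o=ctrl.get_obs();print(o["t"],o["tool_pos"],o["ee_rot"],"F",o["wrist_force"],"T",o["wrist_torque"],o["grip_width"])
E
```

```text
9.8667 [0.54765793 0.09946192 0.09804697] [ 1.79668945e+02  6.46065936e-02 -1.67818433e+02] F [ 0.61572249  7.96545119 -3.6206845 ] T [ 1.73355368 -0.14780665  0.0291965 ] 0.015666117810138148
```

```bash
python3 - <<'E'
from h import *
ax=np.array([.5483,.0975])
def go(phi,vel):
    n=np.array([np.cos(np.radians(phi)),np.sin(np.radians(phi))])
    c=ax-.002*n; y=(phi+270+180)%360-180
    ctrl.servo_line([c[0],c[1],.098],[180,0,y],vel=vel)
    o=ctrl.get_obs();print(round(o["t"],2),phi,np.round(o["tool_pos"],4),np.round(o["ee_rot"],2),"F",np.round(o["wrist_force"],1),"T",np.round(o["wrist_torque"],2),round(o["grip_width"],4),np.round(o["joint_positions"][6]))
go(-78,.03)
import time
go(-100,.03)
E
```

```text
10.15 -78 [0.5477 0.0995 0.098 ] [ 1.8000e+02 -2.0000e-02 -1.6799e+02] F [-2.   0.5  1. ] T [0.29 0.13 0.04] 0.0158 49.0
10.68 -100 [0.5484 0.1002 0.098 ] [ 1.7996e+02 -2.0000e-02  1.7018e+02] F [-1.6  2.5 -0.5] T [ 0.74  0.16 -0.06] 0.0156 30.0
```

```bash
python3 - <<'E'
from h import *
ax=np.array([.5483,.0975])
def go(phi,vel):
    n=np.array([np.cos(np.radians(phi)),np.sin(np.radians(phi))])
    c=ax-.002*n; y=(phi+270+180)%360-180
    ctrl.servo_line([c[0],c[1],.098],[180,0,y],vel=vel)
    o=ctrl.get_obs();print(round(o["t"],2),phi,np.round(o["tool_pos"],4),np.round(o["ee_rot"],2),"F",np.round(o["wrist_force"],1),"T",np.round(o["wrist_torque"],2),round(o["grip_width"],4),np.round(o["joint_positions"][6]))
for phi in (-125,-150,-170,-191.1): go(phi,.03)
ctrl.sleep(0.5)
go(-191.1,.03)
p=ctrl.capture("side");save(p,"s4",(220,80,380,200),5)
E
```

```text
11.27 -125 [0.5494 0.1005 0.098 ] [ 1.7990e+02 -5.0000e-02  1.4519e+02] F [-0.7  5.5 -1.4] T [ 1.06 -0.05 -0.05] 0.0156 8.0
11.85 -150 [0.5504 0.1004 0.098 ] [ 1.7986e+02 -1.1000e-01  1.2019e+02] F [ 1.3  6.3 -4.1] T [ 1.25 -0.37  0.  ] 0.0156 -14.0
12.35 -170 [0.5512 0.1    0.098 ] [ 1.7985e+02 -1.7000e-01  1.0019e+02] F [ 2.4  6.4 -5.4] T [ 1.33 -0.67 -0.02] 0.0153 -31.0
12.87 -191.1 [0.5518 0.0992 0.098 ] [179.87  -0.23  79.09] F [ 5.3  6.6 -7. ] T [ 1.33 -1.01  0.  ] 0.0154 -49.0
13.62 -191.1 [0.5518 0.0993 0.0981] [179.88  -0.25  79.09] F [ 5.3  6.8 -7.7] T [ 1.34 -0.98 -0.04] 0.0156 -49.0
```

View pics/s4.png

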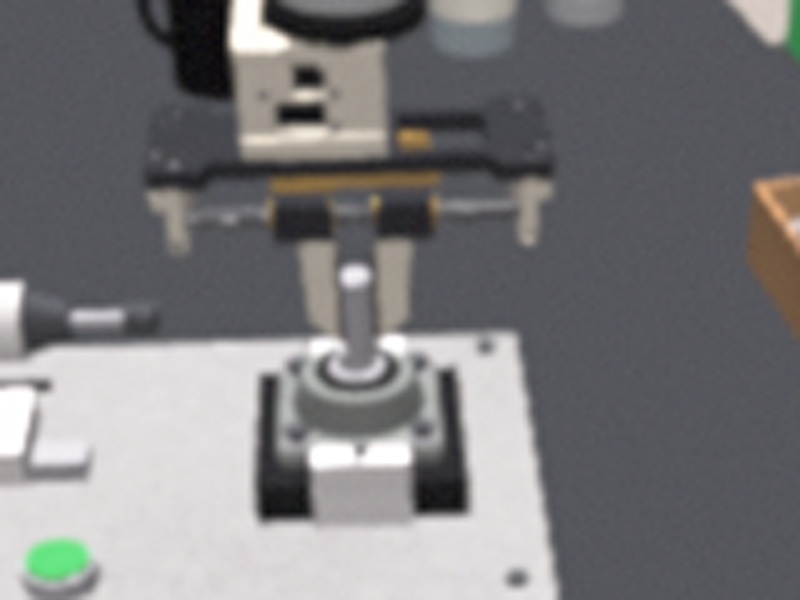

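```bash
python3 - <<'E'
from h import *
q=ctrl.capture("wrist") # for intrinsics
def edge(img,rows,lo,hi,sign):
    g=cv2.cvtColor(cv2.imread(img),cv2.COLOR_BGR2GRAY).astype(float);pts=[]
    for r in rows:
        a,b=lo(r),hi(r);seg=cv2.GaussianBlur(g[r:r+1,:],(7,1),1.5)[0,a:b];d=np.diff(seg)*sign;i=d.argmax();pts.append((a+i+.5,r))
    return np.array(pts)
tp=(np.array([0.54855722,0.09551859,0.19006437]),np.array([-179.9977,.0065,-168.0213]))
for nm,rows,lo,hi,s in (("L",range(10,200,8),lambda r:int(240-r*69/222)-15,lambda r:int(240-r*69/222)+15,1),("R",range(10,220,8),lambda r:int(577-r*137/255)-15,lambda r:int(577-r*137/255)+15,-1)):
    P=edge("pics/w2.png",rows,lo,hi,s)
    k=np.polyfit(P[:,1],P[:,0],1);P=P[np.abs(np.polyval(k,P[:,1])-P[:,0])<2];k=np.polyfit(P[:,1],P[:,0],1)
    a=pix2plane(q,(np.polyval(k,5),5),.018,tp);b=pix2plane(q,(np.polyval(k,200),200),.018,tp);v=a-b
    print(nm,len(P),np.degrees(np.arctan2(v[1],v[0])),a,b)
    if nm=="L":la=a
    else:
        d=v[:2]/np.linalg.norm(v[:2]);print("width",abs(np.cross(d,(la-a)[:2])))
        mid=((la+a)/2)[:2];n=np.array([-d[1],d[0]]);print("axis offset",np.dot(np.array([.5495,.0978])-mid,n))
E
```

```text
L 24 168.86836808736885 [ 0.41688334 -0.0061999   0.018     ] [ 0.59621108 -0.04148543  0.018     ]
R 27 169.02611031477306 [0.3592762  0.26525313 0.018     ] [0.53838037 0.2305235  0.018     ]
width 0.2555230592823208
axis offset 0.00041824283393917736<stdin>:16: DeprecationWarning: Arrays of 2-dimensional vectors are deprecated. Use arrays of 3-dimensional vectors instead. (deprecated in NumPy 2.0)
```

```bash
python3 - <<'E'
from h import *
n=np.array([np.cos(np.radians(168.95)),np.sin(np.radians(168.95))])
c=np.array([.5495,.0978])-.002*n
ctrl.servo_line([c[0],c[1],.098],[180,0,78.95],vel=.03);ctrl.sleep(.3)
o=ctrl.get_obs();print(round(o["t"],2),np.round(o["tool_pos"],4),np.round(o["ee_rot"],2),"F",np.round(o["wrist_force"],1),"T",np.round(o["wrist_torque"],2),round(o["grip_width"],4))
ctrl.set_gripper(.055)
o=ctrl.get_obs();print(round(o["t"],2),np.round(o["tool_pos"],4),"F",np.round(o["wrist_force"],1))
ctrl.servo_line([c[0],c[1],.2],vel=.15)
tp=tool();p=ctrl.capture("wrist");save(p,"w5");print(tp)
ctrl.movep([.632,-.253,.20],[180,0,169])
tp=tool();p=ctrl.capture("wrist");save(p,"w6");print(tp,np.round(ctrl.get_obs()["joint_positions"]))
for th in ["collar","screw","screw_point","spacer","big_collar"]:
    for d in ctrl.landmark_of(p,th)[:2]:print(th,round(d["p"],2),np.round(w(p,d["point"],tp),4),np.round(proj(p,w(p,d["point"],tp),tp)))
print(ctrl.get_obs()["t"])
E
```

```text
14.27 [0.5518 0.0993 0.098 ] [ 1.7998e+02 -1.6000e-01  7.9150e+01] F [ 1.6  5.8 -2.8] T [ 1.18 -0.29 -0.05] 0.0157
15.07 [0.5515 0.0974 0.098 ] F [1.  0.2 0.1]
(array([0.55087625, 0.09696674, 0.19923034]), array([-1.79938131e+02,  4.23736441e-02,  7.89385017e+01]))
(array([ 0.63211598, -0.25160655,  0.19985488]), array([ 1.79960383e+02, -1.81924668e-02,  1.69066274e+02])) [ 57.  46. -62.  85.  41.  74.  70.]
collar 0.96 [ 0.723  -0.1039  0.0047] [481. 236.]
collar 0.87 [ 0.7705 -0.2625  0.0045] [340. 301.]
screw 0.67 [ 0.795  -0.2824  0.0079] [327. 324.]
screw_point 0.95 [ 0.6209 -0.2676  0.0129] [308. 172.]
screw_point 0.76 [ 0.7726 -0.2651  0.0076] [338. 304.]
spacer 0.78 [ 0.5377 -0.2718  0.0114] [286.  85.]
big_collar 0.21 [ 0.603  -0.253   0.0092] [319. 151.]
17.9833
```

View pics/w5.png

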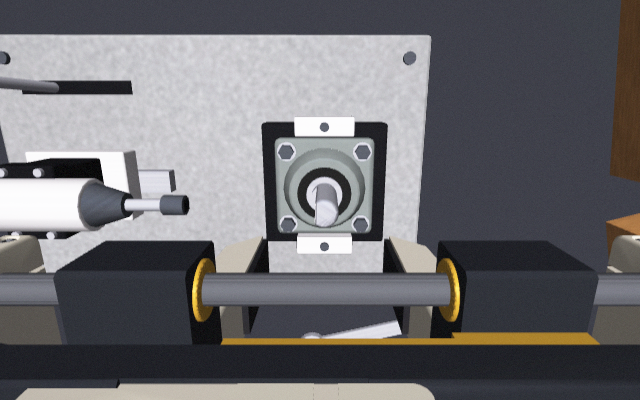

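View pics/w6.png

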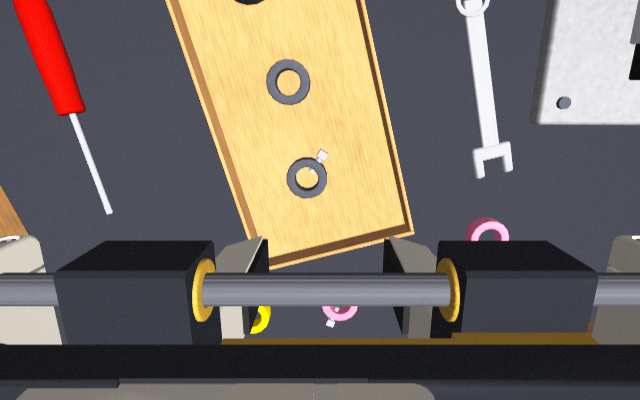

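```bash
python3 - <<'E'
from h import *
a=cv2.imread("pics/w6.png");b=cv2.imread("pics/w5.png")[150:250,270:380]
cv2.imwrite("pics/w6c.png",cv2.resize(a[130:220,260:360],None,fx=6,fy=6,interpolation=cv2.INTER_CUBIC))
cv2.imwrite("pics/w5c.png",cv2.resize(b,None,fx=6,fy=6,interpolation=cv2.INTER_CUBIC))
q=ctrl.capture("wrist");tp=tool();print(tp)
im=q["pixels"];hsv=cv2.cvtColor(im,cv2.COLOR_RGB2HSV)
m=((hsv[...,2]<130)&(hsv[...,1]<110)).astype(np.uint8);m[:140]=0;m[215:]=0;m[:,:270]=0;m[:,345:]=0
c,_=cv2.findContours(m,cv2.RETR_EXTERNAL,cv2.CHAIN_APPROX_NONE);c=max(c,key=cv2.contourArea)
# outer contour to plane z=0.02 top
W=np.array([pix2plane(q,u,.020,tp)[:2] for u in c[:,0,:].astype(float)])
from scipy.optimize import least_squares
s=least_squares(lambda v:np.hypot(W[:,0]-v[0],W[:,1]-v[1])-v[2],[*W.mean(0),.02],loss='soft_l1',f_scale=.0005);print("ring",s.x,len(W))
m2=((hsv[...,2]>170)&(hsv[...,1]<45)).astype(np.uint8);m2[:140]=0;m2[215:]=0;m2[:,:270]=0;m2[:,345:]=0
n,l,st,ce=cv2.connectedComponentsWithStats(m2)
for i in range(1,n):
  if st[i,4]>3:
    X=pix2plane(q,ce[i],.014,tp)[:2];d=X-s.x[:2];print(st[i],ce[i],X,np.hypot(*d),np.degrees(np.arctan2(d[1],d[0])))
print(ctrl.get_obs()["t"])
E
```

```text
(array([ 0.63214914, -0.25258793,  0.20014676]), array([-1.79986727e+02,  1.06096950e-02,  1.69033950e+02]))
ring [ 0.62526675 -0.26958062  0.01175386] 109
[318 149  11  14  95] [322.41052632 155.30526316] [ 0.60744381 -0.25184959] 0.025140534923264065 135.14811499238382
[310 168   6   5  21] [312.76190476 169.85714286] [ 0.61958669 -0.26381289] 0.008095047028034175 134.56122837080798
18.0333
```

View pics/w6c.png

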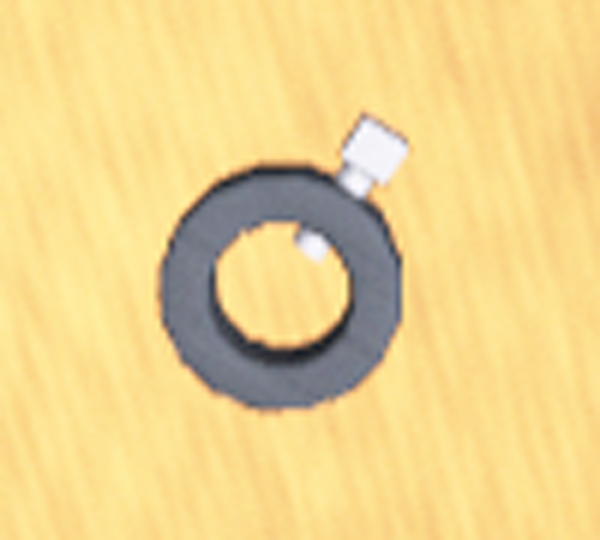

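View pics/w5c.png

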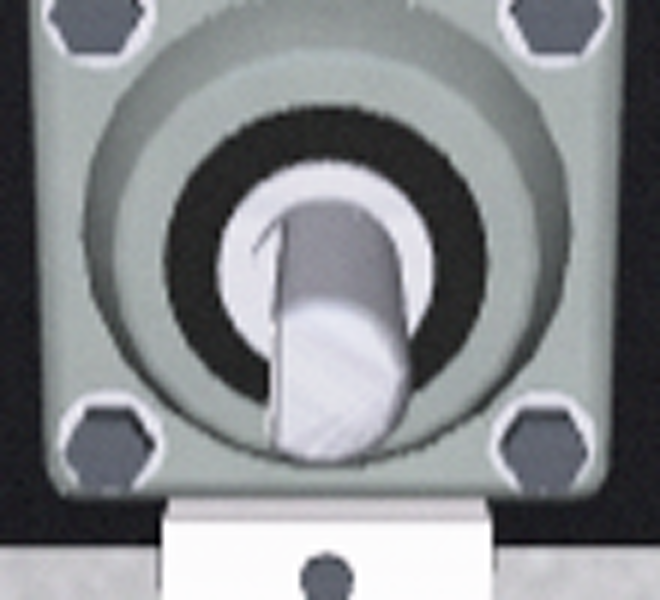

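```bash
python3 - <<'E'
from h import *
q=ctrl.capture("wrist");tp=tool()
im=q["pixels"];hsv=cv2.cvtColor(im,cv2.COLOR_RGB2HSV)
m=(hsv[...,1]<110).astype(np.uint8);m[:150]=0;m[215:]=0;m[:,:270]=0;m[:,345:]=0
c,_=cv2.findContours(m,cv2.RETR_EXTERNAL,cv2.CHAIN_APPROX_NONE);c=max(c,key=cv2.contourArea)
P=c[:,0,:].astype(float);P=P[~((P[:,0]>308)&(P[:,1]<172))]
from scipy.optimize import least_squares
# upper/side half: mixture; fit top circle(z=.02) & bottom (z=.004): use model with radius .02 & per-point max over heights
def res(v):
    r=[]
    for u in P:
        d=[np.hypot(*(pix2plane(q,u,z,tp)[:2]-v))-.02 for z in (.020,.012,.004)]
        r.append(min(d))
    return r
s=least_squares(res,[.627,-.268],loss='soft_l1',f_scale=.0005);print("outer model",s.x,np.std(s.fun),len(P))
for uv in ((322.41,155.3),(312.76,169.86)):
    X=pix2plane(q,uv,.0155,tp)[:2];d=X-s.x;print(X,np.hypot(*d),np.degrees(np.arctan2(d[1],d[0])))
a=pix2plane(q,(312.76,169.86),.0145,tp);b=pix2plane(q,(322.41,155.3),.0155,tp);d=b-a;print("line",np.degrees(np.arctan2(d[1],d[0])))
print(pix2plane(q,(306.8,177.8),.02,tp))
for z in (.1,.0):
  print(ctrl.solve_ik([.626,-.2685,.007+z],[180,0,135]))
E
```

```text
outer model [ 0.62609676 -0.27837898] 0.007122043141541917 374
[ 0.607179   -0.25191789] 0.03252800734021649 125.56201953918941
[ 0.61927352 -0.2638334 ] 0.016066446223288743 115.1309652011213
line 135.6502410237972
[ 0.62501636 -0.27069855  0.02      ]
[ 54.03533973  48.04298011 -52.07004315  88.52378896  40.77540107
  63.91255353  37.64020602]
[ 51.5097306   54.54567495 -47.27452798  90.4074472   46.08728021
  56.16583113  34.33707934]
```

```bash
python3 - <<'E'
from h import *
ctrl.set_gripper(.065)
ctrl.movep([.6252,-.2700,.12],[180,0,135.3]);ctrl.sleep(.2)
tp=tool();q=ctrl.capture("wrist");print(tp);save(q,"w7")
im=q["pixels"];hsv=cv2.cvtColor(im,cv2.COLOR_RGB2HSV)
u0=np.array(proj(q,[.6252,-.27,.012],tp));print(u0)
m=((hsv[...,1]<110)&(hsv[...,2]<150)).astype(np.uint8)
yy,xx=np.mgrid[:400,:640];m[np.hypot(xx-u0[0],yy-u0[1])>45]=0
cs,hi=cv2.findContours(m,cv2.RETR_CCOMP,cv2.CHAIN_APPROX_NONE)
for c,hh in zip(cs,hi[0]):
    if len(c)>40:
        e=cv2.fitEllipse(c);print(hh[3],len(c),e,pix2plane(q,e[0],.020,tp),pix2plane(q,e[0],.012,tp))
m2=((hsv[...,2]>165)&(hsv[...,1]<45)).astype(np.uint8);m2[np.hypot(xx-u0[0],yy-u0[1])>60]=0
n,l,st,ce=cv2.connectedComponentsWithStats(m2);C=[]
for i in range(1,n):
  if st[i,4]>10: print(st[i],ce[i],pix2plane(q,ce[i],.0155,tp))
print(ctrl.get_obs()["t"])
save(q,"w7c",(int(u0[0])-60,int(u0[1])-60,int(u0[0])+60,int(u0[1])+60),5)
E
```

```text
(array([ 0.6263253 , -0.26961791,  0.12148345]), array([1.79918369e+02, 1.03295321e-01, 1.35403116e+02]))
[325.35791751 198.49880559]
-1 153 ((325.9971008300781, 199.55703735351562), (50.78588104248047, 51.75579833984375), 174.8764190673828) [ 0.62462538 -0.26875966  0.02      ] [ 0.62615084 -0.27024231  0.012     ]
0 80 ((326.05657958984375, 199.09945678710938), (25.363737106323242, 29.460891723632812), 86.62969970703125) [ 0.62440344 -0.26847838  0.02      ] [ 0.62592203 -0.26995234  0.012     ]
[321 160  11  16 133] [326.18045113 166.72180451] [ 0.60753359 -0.25172329  0.0155    ]
[324 187   6   5  23] [326.52173913 188.73913043] [ 0.61971795 -0.26335718  0.0155    ]
19.3583
```

View pics/w7.png

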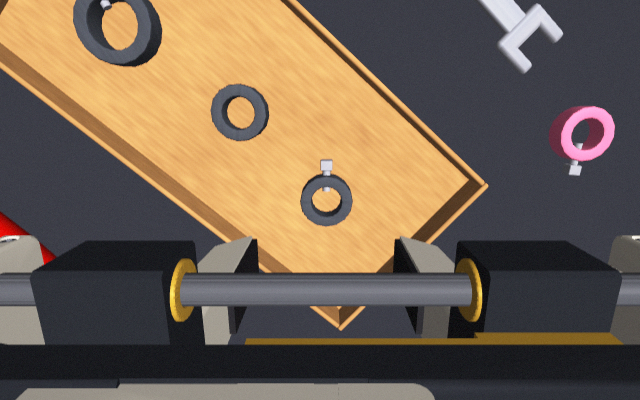

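View pics/w7c.png

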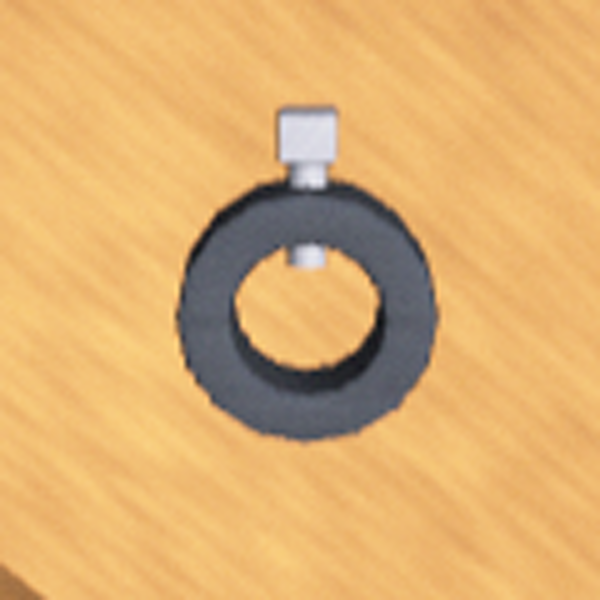

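```bash
python3 - <<'E'
from h import *
ctrl.servo_line([.6260,-.2701,.0075],[180,0,135.4],vel=.1);ctrl.sleep(.3)
o=ctrl.get_obs();print(round(o["t"],2),np.round(o["tool_pos"],4),np.round(o["ee_rot"],2),"F",np.round(o["wrist_force"],1))
ctrl.set_gripper(0)
o=ctrl.get_obs();print(round(o["t"],2),np.round(o["tool_pos"],4),np.round(o["ee_rot"],2),"F",np.round(o["wrist_force"],1),o["grip_width"])
p=ctrl.capture("side");save(p,"s8",(290,200,450,320),5)
E
```

```text
20.93 [ 0.6262 -0.2703  0.0079] [1.8000e+02 4.0000e-02 1.3539e+02] F [-0.8 -0.6 -0.5]
21.48 [ 0.626  -0.27    0.0075] [179.99  -0.   135.4 ] F [0.6 0.4 0.2] 0.03876239915106735
```

View pics/s8.png

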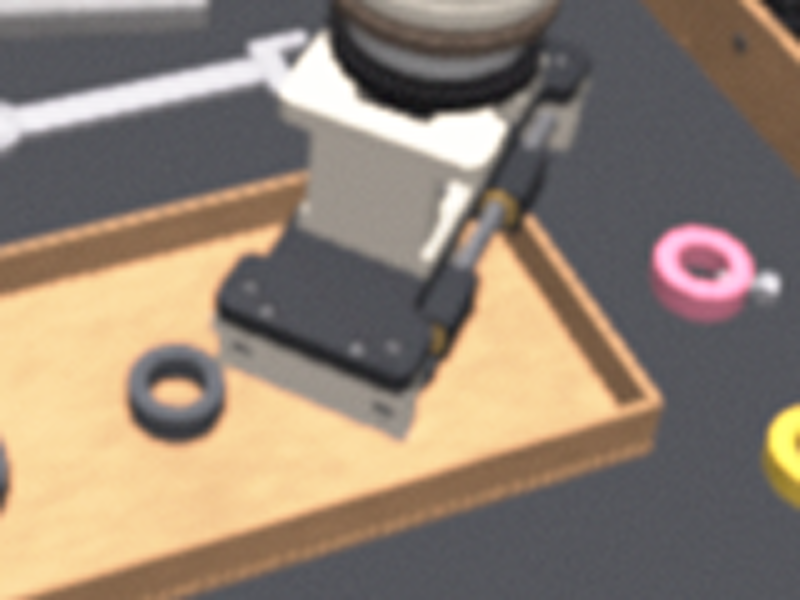

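```bash
python3 - <<'E'
from h import *
ctrl.servo_line([.6260,-.2701,.16],vel=.2)
o=ctrl.get_obs();print(round(o["t"],2),np.round(o["wrist_force"],1),o["grip_width"])
ctrl.movep([.5495,.0978,.17],[180,0,168.95]);ctrl.sleep(.3)
o=ctrl.get_obs();print(round(o["t"],2),np.round(o["tool_pos"],4),np.round(o["ee_rot"],2),"F",np.round(o["wrist_force"],1),np.round(o["wrist_torque"],2),o["grip_width"])
tp=tool()
p=ctrl.capture("side");save(p,"s9",(230,60,350,150),6)
print(proj(p,tp[0]),proj(p,tp[0]+[0,0,.0045]),proj(p,[.5495,.0978,.131]))
for th in ["collar","screw"]:
    for d in ctrl.landmark_of(p,th)[:4]:print(th,round(d["p"],2),np.round(w(p,d["point"]),4))
p=ctrl.capture("scene");save(p,"sc9",(360,130,480,220),6)
for th in ["collar","screw"]:
    for d in ctrl.landmark_of(p,th)[:4]:print(th,round(d["p"],2),np.round(w(p,d["point"]),4))
p=ctrl.capture("wrist");save(p,"w9")
print(ctrl.get_obs()["t"])
E
```

```text
22.44 [ 0.1 -0.6 -0.4] 0.039267139237607586
24.14 [0.5498 0.097  0.1699] [ 1.8000e+02 -1.0000e-02  1.6885e+02] F [ 0.9 -0.4 -0.6] [ 0.07 -0.16 -0.  ] 0.03887903257700597
(np.float64(289.67277572859894), np.float64(120.2300417237915)) (np.float64(289.5923706698382), np.float64(118.54232370955573)) (np.float64(290.1540093953982), np.float64(134.2375927462334))
collar 0.8 [ 0.7037 -0.4447  0.0111]
collar 0.63 [0.5516 0.0984 0.1732]
collar 0.57 [ 0.7708 -0.2622  0.0071]
collar 0.56 [ 0.7674 -0.3614  0.0083]
screw 0.74 [ 0.7931 -0.2824  0.0049]
screw 0.73 [ 0.7451 -0.1224  0.0068]
screw 0.61 [0.5194 0.0972 0.176 ]
screw 0.57 [ 0.7834 -0.3861  0.0087]
collar 0.71 [ 0.7664 -0.3656  0.0076]
collar 0.7 [0.5494 0.0978 0.175 ]
collar 0.67 [ 0.7678 -0.262   0.0087]
collar 0.62 [ 0.7032 -0.4512  0.0088]
screw 0.62 [ 0.7958 -0.2828  0.0124]
screw 0.57 [0.5183 0.1012 0.1745]
screw 0.57 [ 0.7481 -0.1265  0.0105]
screw 0.56 [ 0.7817 -0.3897  0.0089]
24.4917
```

View pics/s9.png

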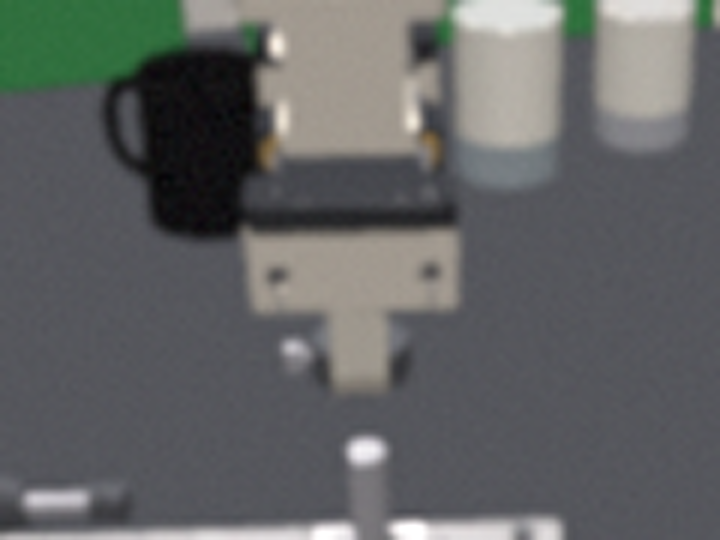

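View pics/sc9.png

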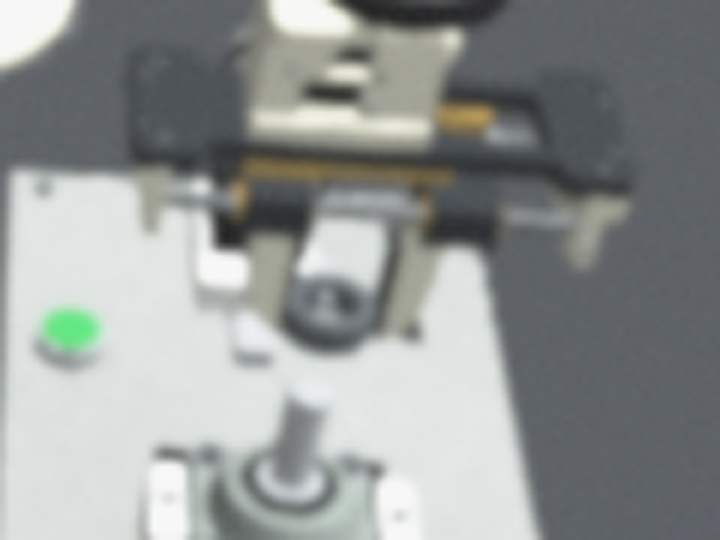

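View pics/w9.png

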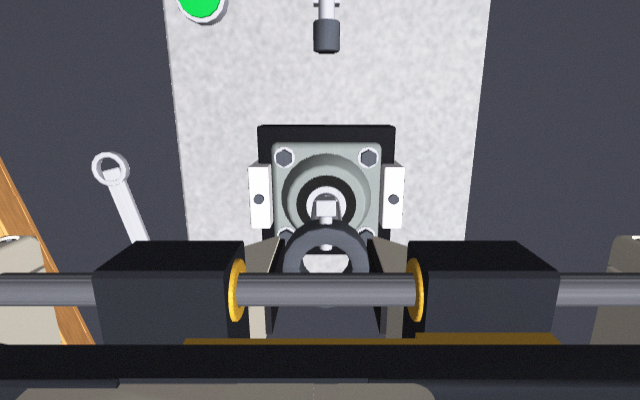

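```bash
python3 - <<'E'
from h import *
q=ctrl.capture("wrist");tp=tool();save(q,"w9c",(280,170,370,270),6)
Rm=R.from_euler('xyz',tp[1],degrees=True).as_matrix()
# tool coords; z down. collar mid at tool z=-.0045
for nm,v in (("head outer top",[.031,0,-.009]),("head inner top",[.022,0,-.009]),("ring top far edge",[.020,0,-.0125]),("ring left",[0,-.02,-.0125]),("ring right",[0,.02,-.0125])):
    a=np.array(proj(q,tp[0]+Rm@v,tp));print(nm,a,(a-[280,170])*6)
E
```

```text
head outer top [327.37732948 201.14411271] [284.26397688 186.86467626]
head inner top [327.34469078 221.01030963] [284.06814467 306.06185779]
ring top far edge [327.37203401 227.98887207] [284.23220408 347.93323242]
ring left [282.28013495 270.56696033] [ 13.68080969 603.40176197]
ring right [372.32828223 270.61340856] [553.96969335 603.68045139]
```

View pics/w9c.png

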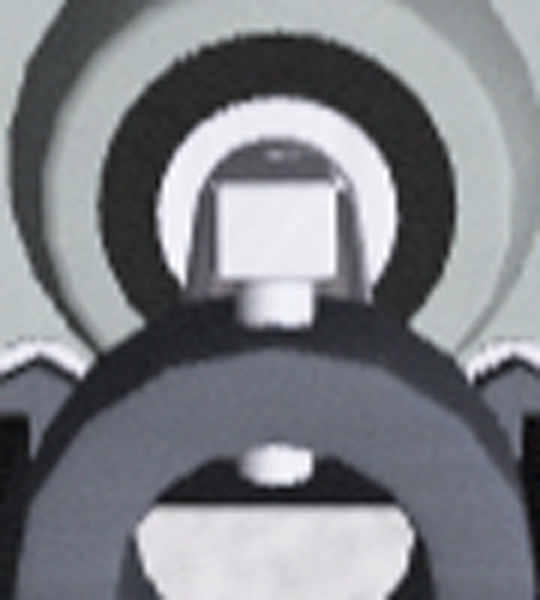

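```bash
cat >> h.py <<'E'
AX=np.array([.5495,.0978]);N=np.array([np.cos(np.radians(168.95)),np.sin(np.radians(168.95))]);Tn=np.array([-N[1],N[0]])
def st(tag=""):
    o=ctrl.get_obs();tp=np.array(o["tool_pos"]);F=np.array(o["wrist_force"]);d=tp[:2]-AX
    print(tag,round(o["t"],2),"n,t,z mm",np.round([d@N*1e3,d@Tn*1e3,tp[2]*1e3],2),"rpy",np.round(o["ee_rot"],2),"Fn,Ft,Fz",np.round([F[:2]@N,F[:2]@Tn,F[2]],1),"T",np.round(o["wrist_torque"],2),round(o["grip_width"],4))
    return F
def to(n,t,z,vel=.03):
    c=AX+N*n+Tn*t; ctrl.servo_line([c[0],c[1],z],[180,0,168.95],vel=vel)
E
python3 - <<'E'
from h import *
to(.0002,0,.145,.08);ctrl.sleep(.3);st()
for z in (.138,.1345,.132,.130,.128):
    to(.0002,0,z,.02);F=st()
    if F[2]>8 or np.hypot(*F[:2])>12: break
E
```

```text
25.31 n,t,z mm [-3.0000e-02 -9.0000e-02  1.4532e+02] rpy [1.7999e+02 3.0000e-02 1.6895e+02] Fn,Ft,Fz [-0.5  0.4 -1. ] T [ 0.11 -0.11  0.03] 0.0389
 25.81 n,t,z mm [ 3.2000e-01 -3.0000e-02  1.3786e+02] rpy [ 1.8000e+02 -2.0000e-02  1.6896e+02] Fn,Ft,Fz [ 0.1 -0.2 -1. ] T [ 0.08 -0.15 -0.  ] 0.0389
 26.13 n,t,z mm [3.2000e-01 7.0000e-02 1.3433e+02] rpy [-1.7999e+02 -2.0000e-02  1.6895e+02] Fn,Ft,Fz [ 0.1  0.6 -0.8] T [ 0.04 -0.13  0.03] 0.0389
 26.41 n,t,z mm [3.1000e-01 5.0000e-02 1.3184e+02] rpy [-1.7999e+02 -2.0000e-02  1.6895e+02] Fn,Ft,Fz [-0.9  0.1 -0.5] T [ 0.13 -0.18 -0.01] 0.0386
 26.66 n,t,z mm [2.8000e-01 7.0000e-02 1.2987e+02] rpy [-1.7999e+02 -1.0000e-02  1.6895e+02] Fn,Ft,Fz [ 0.1  0.1 -0.2] T [ 0.09 -0.18 -0.02] 0.0389
 26.91 n,t,z mm [3.1000e-01 9.0000e-02 1.2784e+02] rpy [-1.7999e+02 -2.0000e-02  1.6895e+02] Fn,Ft,Fz [-0.1 -0.2 -0.8] T [ 0.12 -0.18  0.05] 0.039
```

Clean entry with no contact force, so I continue down and then press away from the driver.

```bash
python3 - <<'E'
from h import *
for z in (.124,.119,.114,.109,.1045):
    to(.0002,0,z,.03);F=st()
    if F[2]>8 or np.hypot(*F[:2])>12: break
else:
    ctrl.sleep(.2);st("bottom")
    for n in (-.0005,-.001,-.0015,-.002,-.0025,-.003,-.0035,-.004,-.0045):
        to(n,0,.1045,.01);ctrl.sleep(.15);F=st(n)
        if F[:2]@N>4: break
p=ctrl.capture("side");save(p,"s10",(230,60,350,150),6)
E
```

```text
27.19 n,t,z mm [3.8000e-01 1.1000e-01 1.2372e+02] rpy [-1.7999e+02 -3.0000e-02  1.6895e+02] Fn,Ft,Fz [-0.2 -0.8 -1.2] T [ 0.09 -0.13 -0.02] 0.0387
 27.51 n,t,z mm [4.0000e-01 8.0000e-02 1.1871e+02] rpy [-1.7999e+02 -3.0000e-02  1.6895e+02] Fn,Ft,Fz [0.8 0.4 0.3] T [ 0.09 -0.14 -0.01] 0.0387
 27.82 n,t,z mm [3.5000e-01 1.0000e-01 1.1375e+02] rpy [-1.7999e+02 -2.0000e-02  1.6895e+02] Fn,Ft,Fz [ 0.3 -0.5 -1.1] T [ 0.14 -0.16 -0.06] 0.0388
 28.14 n,t,z mm [3.8000e-01 7.0000e-02 1.0874e+02] rpy [-1.7999e+02 -3.0000e-02  1.6895e+02] Fn,Ft,Fz [ 0.7  0.8 -1.2] T [ 0.12 -0.18 -0.01] 0.0386
 28.44 n,t,z mm [  0.36   0.12 104.24] rpy [-1.7999e+02 -3.0000e-02  1.6895e+02] Fn,Ft,Fz [-0.2  0.1 -0.5] T [ 0.18 -0.14  0.  ] 0.0391
bottom 28.64 n,t,z mm [ 1.3000e-01 -4.0000e-02  1.0457e+02] rpy [1.8000e+02 1.0000e-02 1.6895e+02] Fn,Ft,Fz [ 0.  -0.2 -1.4] T [ 0.16 -0.17 -0.  ] 0.0388
-0.0005 29.04 n,t,z mm [-5.1000e-01  3.0000e-02  1.0451e+02] rpy [-180.      0.    168.95] Fn,Ft,Fz [-0.4  0.2 -1.1] T [ 0.09 -0.21 -0.05] 0.0388
-0.001 29.44 n,t,z mm [-9.0000e-01 -2.0000e-02  1.0448e+02] rpy [-1.8000e+02 -1.0000e-02  1.6895e+02] Fn,Ft,Fz [ 0.7  0.1 -1.5] T [ 0.13 -0.04  0.02] 0.0387
-0.0015 29.84 n,t,z mm [-1.0000e+00  4.0000e-02  1.0437e+02] rpy [-1.7999e+02 -5.0000e-02  1.6896e+02] Fn,Ft,Fz [ 3.   0.4 -0.5] T [0.16 0.5  0.01] 0.0389
-0.002 30.24 n,t,z mm [-1.0900e+00 -4.0000e-02  1.0432e+02] rpy [-1.7998e+02 -8.0000e-02  1.6897e+02] Fn,Ft,Fz [ 5.  -0.9  1.6] T [ 0.24  1.03 -0.03] 0.0391
```

View pics/s10.png

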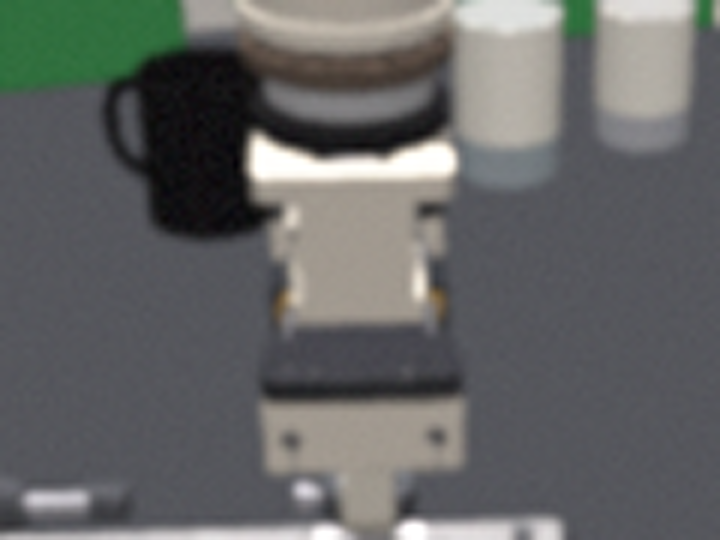

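```bash
python3 - <<'E'
from h import *
to(-.0026,0,.1046,.01)
for i in range(3): ctrl.sleep(.4);st(i)
tp=tool();q=ctrl.capture("wrist");save(q,"w11",(240,0,400,270),2.2)
for n in ("side","scene"):
    p=ctrl.capture(n)
    for th in ["collar","screw","flat"]:
        for d in ctrl.landmark_of(p,th)[:5]:
            X=w(p,d["point"])
            if X[2]>.05: e=X[:2]-AX;print(n,th,round(d["p"],2),"n,t,z",np.round([e@N*1e3,e@Tn*1e3,X[2]*1e3],1))
E
```

```text
0 30.94 n,t,z mm [-1.1700e+00 -5.0000e-02  1.0433e+02] rpy [-1.7996e+02 -1.3000e-01  1.6899e+02] Fn,Ft,Fz [ 6.7 -0.1  1.8] T [0.28 1.34 0.03] 0.0391
1 31.34 n,t,z mm [-1.1700e+00 -2.0000e-02  1.0432e+02] rpy [-1.7996e+02 -1.3000e-01  1.6898e+02] Fn,Ft,Fz [6.8 0.3 2.1] T [0.29 1.27 0.03] 0.0388
2 31.74 n,t,z mm [-1.1700e+00 -2.0000e-02  1.0431e+02] rpy [-1.7996e+02 -1.3000e-01  1.6899e+02] Fn,Ft,Fz [7.1 0.7 1.7] T [ 0.25  1.26 -0.02] 0.0389
side collar 0.51 n,t,z [ -1.9   0.  108.9]
side screw 0.65 n,t,z [ 29.6   4.6 109.9]
scene screw 0.43 n,t,z [ 30.4  -0.3 113.4]
```

View pics/w11.png

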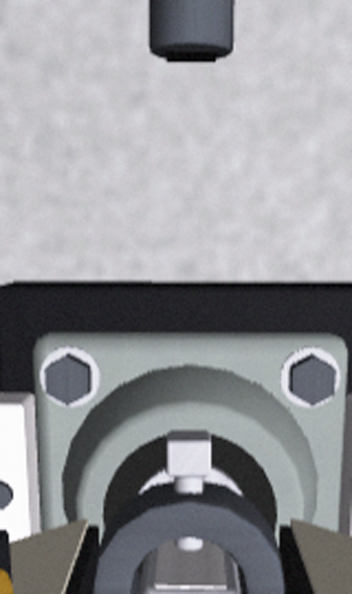

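The picture shows the screw head (crop 188,455) directly in line with the bit (190,30). The shaft's flat edge sits behind the screw point. The push is steady at 7 N and the height is right, so I'm handing in.

```bash
python3 - <<'E'
from h import *
ctrl.sign_off();st("end")
E
```

```text
the job is handed in; nothing more can be done
the job is handed in; nothing more can be done
```

The job is handed in at about 32 s of the 66 s allowed, with the collar still held on the shaft and pressed against the flat. The sign-off gives no verdict.

- **Shaft:** I gripped it on the flat (fingers 15.7 mm apart on the 16 mm section) and turned it about 113° until the flat faced the driver. The tool then showed the flat within about 0.2° of the driver's direction, and a picture after release confirmed it.
- **Collar:** I took the 40 mm collar with the screw from the tray. The plain spacer, the larger collar and the pink and yellow look-alikes were not touched. It slid down the shaft with no contact force.
- **Last checks:**
  - The screw's point meets the flat with a steady push of about 7 N.
  - The collar's middle is at about 109 mm, level with the bit.
  - The collar sits 1.2 mm off the axis, away from the driver, as expected from the play.
  - The tool is level within 0.2°, and the screw points at the bit within about 0.2° by the tool and in the wrist picture.

Two recognition readings were off: one put the screw 4.6 mm to the side, the other 4 mm too high. Both are about at the network's stated error, and they disagreed with each other, so I relied on the wrist picture and the forces.

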